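Snap the lid of the parts box shut all round

TASK

The grey lid lies on the black parts box, but its springy rim still stands up all round. With a fingertip press down the six rim sections one after another, until every one has clicked shut; press firmly, but do not hammer. Do not pick up, tip or shove the box away, and leave the tin, the pulley and the cardboard box beside it alone.

Things in the scene. Friction and masses are not known exactly. Their poses are not given: they have to be found in the camera images.
- parts_box: black plastic parts box with a grey snap-fit lid, loose on the riser, 132 x 100 x 56 mm, about 1.5 kg. Origin: centre of its underside; y along the long side, x along the short one, z up. The lid's middle panel and four corners are fixed, top at z = 54 mm; round them are six springy rim sections, each 24 mm deep, hinged at the inner edge. At the start all six stand up.
- front_left (a joint): hinge of the 39 mm long rim section on the long side at -x, half at y = +21, in the box's own frame, mm. 0 = standing up (outer edge 7 mm proud), 0.30 rad = shut. Pressed past halfway it snaps shut and stays; that takes at most about 8 N on its pad point and moves no other section
- front_left_pad (a point): where to press that section: on its top face at mid-length, 7 mm in from the outer edge, 17 mm from the hinge line; at [-43, 21, 56] mm in the box's frame when shut, about 5 mm higher when it stands up; its x axis points outward from the box
- front_right (a joint): hinge of the 39 mm long rim section on the long side at -x, half at y = -21, in the box's own frame, mm. 0 = standing up (outer edge 7 mm proud), 0.30 rad = shut. Pressed past halfway it snaps shut and stays; that takes at most about 8 N on its pad point and moves no other section
- front_right_pad (a point): where to press that section: on its top face at mid-length, 7 mm in from the outer edge, 17 mm from the hinge line; at [-43, -21, 56] mm in the box's frame when shut, about 5 mm higher when it stands up; its x axis points outward from the box
- back_left (a joint): hinge of the 39 mm long rim section on the long side at +x, half at y = +21, in the box's own frame, mm. 0 = standing up (outer edge 7 mm proud), 0.30 rad = shut. Pressed past halfway it snaps shut and stays; that takes at most about 8 N on its pad point and moves no other section
- back_left_pad (a point): where to press that section: on its top face at mid-length, 7 mm in from the outer edge, 17 mm from the hinge line; at [43, 21, 56] mm in the box's frame when shut, about 5 mm higher when it stands up; its x axis points outward from the box
- back_right (a joint): hinge of the 39 mm long rim section on the long side at +x, half at y = -21, in the box's own frame, mm. 0 = standing up (outer edge 7 mm proud), 0.30 rad = shut. Pressed past halfway it snaps shut and stays; that takes at most about 8 N on its pad point and moves no other section
- back_right_pad (a point): where to press that section: on its top face at mid-length, 7 mm in from the outer edge, 17 mm from the hinge line; at [43, -21, 56] mm in the box's frame when shut, about 5 mm higher when it stands up; its x axis points outward from the box
- left_end (a joint): hinge of the 49 mm long rim section on the short end at +y, in the box's own frame, mm. 0 = standing up (outer edge 7 mm proud), 0.30 rad = shut. Pressed past halfway it snaps shut and stays; that takes at most about 8 N on its pad point and moves no other section
- left_end_pad (a point): where to press that section: on its top face at mid-length, 7 mm in from the outer edge, 17 mm from the hinge line; at [0, 59, 56] mm in the box's frame when shut, about 5 mm higher when it stands up; its x axis points outward from the box
- right_end (a joint): hinge of the 49 mm long rim section on the short end at -y, in the box's own frame, mm. 0 = standing up (outer edge 7 mm proud), 0.30 rad = shut. Pressed past halfway it snaps shut and stays; that takes at most about 8 N on its pad point and moves no other section
- right_end_pad (a point): where to press that section: on its top face at mid-length, 7 mm in from the outer edge, 17 mm from the hinge line; at [0, -59, 56] mm in the box's frame when shut, about 5 mm higher when it stands up; its x axis points outward from the box
- riser: fixed plywood board, 250 (x) x 480 (y) mm, on four steel legs over the bench; its top is 110 mm above the bench. Origin on the bench below the board's centre, z up
- brass_tin: bystander: empty round brass tin on the riser, 58 mm across, 39 mm high; origin at the centre of its underside
- sheave: bystander: brown wooden grooved pulley lying flat on the riser, 63 mm across, 22 mm high; origin at the centre of its underside
- rivet_box: bystander: small pale cardboard box on the bench to the left of the riser, 57 x 87 x 35 mm; origin at the centre of its underside

How it is judged:
At the end, for the whole second after the job is handed in: All six rim sections are snapped shut (each hinge beyond 0.25 rad); the box stands flat on the riser board within 5 cm of where it was, at rest; the tin, pulley and cardboard box are within 3 cm of where they stood (value of joint each of front_left, front_right, back_left, back_right, left_end, right_end above 0.25 rad and distance of parts_box from where it was at the start of the episode below 0.05 m and z of parts_box in the frame of riser between 0.104 and 0.116 m and angle between parts_box's own z axis and vertical below 0.05 rad and linear speed of parts_box below 0.02 m/s and distance of each of brass_tin, sheave, rivet_box from where it was at the start of the episode below 0.03 m); the robot touches nothing.
It fails at once if the parts box is lifted or tipped (z of parts_box in the frame of riser above 0.122 m or angle between parts_box's own z axis and vertical above 0.12 rad).
It fails at once if the parts box is pushed more than 5 cm from where it stood (distance of parts_box from where it was at the start of the episode above 0.05 m).
It fails at once if a bystander (tin, pulley, cardboard box) is moved or lifted by more than 3 cm (distance of any of brass_tin, sheave, rivet_box from where it was at the start of the episode above 0.03 m).
It fails at once if the box is hit or pressed with more than 60 N (contact force between the fingers and parts_box above 60 N).
It also fails if it takes over 45 s, if anything falls off the work surface, if the arm or the gripper's body presses on something with over 40 N, if the wrist force passes 120 N, or if a joint passes its speed limit or range.

ROBOT

A 6-joint arm with a two-finger parallel gripper is mounted at the origin on a cart in front of the work surface, level with it; the furniture and walls round the work are solid. World frame = base frame: x ahead of the robot, y to its left, z up, the work surface at z = 0. Lengths are in m, angles in rad, forces in N, time in s.
With the tool pointing down it reaches from about 0.35 to 0.925 m from the base axis. Payload 6.4 kg.
Tool frame: the origin (TCP) lies at the very end of the fingers, on their centre line; the grasp point (between the pads) lies 19 mm behind it (arm.hold_point_z is the distance from the TCP to the grasp point, in m); z points along the fingers, y is the line along which they close (so a half turn about z gives the same grasp; the last joint's range is limited). The gripper opens to 94 mm and grips with 3 to 60 N. Pads are 16 mm wide; open, the fingers measure 119 mm over their backs; the gripper's body (75 mm by 177 mm) begins 78 mm behind the grasp point.
Start: joints at [-1.365, 0.245, 1.558, -0, 1.339, -0.174], TCP at [0.241, -0.604, 0.205] pointing down, gripper open.
Joint ranges: [-3.13, 3.13], [-1.02, 2.26], [0.13, 2.54], [-0.95, 4.09], [0.21, 2.88], [-2.74, 2.74]. Speed limits (rad/s): [2.57, 2.57, 3.14, 3.14, 3.14, 3.14].

INTERFACE

Orientations are given as a rotation vector (axis times angle).
In Python, from station import arm gives the robot as it stands.
- The arm moves only by the tool servo_tool, never from a script. Its arguments are lists of equal length, an entry for each row: "delta_pos": the shift along the tool's x, y, z in cm, a list of three; "dr": the turn, a rotation vector about the tool's x, y, z in degrees, a list of three; "claw": the closure, from -1 (fully open) to 1 (shut). In form: {"delta_pos": [[x, y, z], ...], "dr": [[rx, ry, rz], ...], "claw": [claw, ...]}. A call has 1 to 12 rows; each row shifts and turns the commanded pose from where the row before left it, along the tool's axes as they then stand; what a row does not reach is not made up. A row lasts 1/10 s, in which the tool goes at most 50 mm and 8.59 degrees, less where a joint would pass 70% of its speed; a pose out of reach is approached as far as the arm can. A call is refused whole if a number of a shift passes 5 or a number of a turn 8.59, either way. A call with a gripper value outside its range is refused whole. The fingers move at their own pace and stop on an object; the grip force is fixed at half the most. Time passes only in rows, so rows that do not move let the fingers close. It gives the time, the measured TCP pose, the force, the opening and the grip force at its end, in the units of the state.
- arm.sense(): the state, without advancing time (a new reading comes with each control period).
- arm.grab_frame(name): name is "scene" or "top" or "wrist"; returns the picture (420x560x3 uint8, blue, green, red); there is no depth.
- arm.calibration(name): a dict with "fx", "fy", "cx", "cy" (pixels), "R" (3x3) and "t" (3): a world point X has camera coordinates R X + t. Camera axes: x right, y down, z forward; pixel columns grow to the right and rows downward; lengths in m; the calibration is good to about 2 mm. A picture is of the moment at which its call begins: read the wrist's pose just before it. calibration takes no time and is no camera call; for the wrist camera it gives the pose at the moment of the call.
- arm.close_job(): hands the job in; it is judged then, once.
Trained networks look in the newest picture that a camera, given by its name, has taken for a name from the list of things; names that differ only in an ending like _2 or _b are one class to them, and where a whole thing is asked for, a point or a joint stands for the part that bears it (a point fixed in the world has none). Each returns a list of dicts, best first, with "conf" (0 to 1); they miss things now and then, are a little off and sometimes report something else, mostly with a low value. They report only what shows in the picture. A call takes as long as a camera call.
- arm.spot_in(camera, target): "at" ([x, y, z] in m, in the coordinates of the camera as it stood for that picture, good to about 4 mm: the middle of the surface that is visible of it).
- arm.tip_of(camera, target): "at" ([x, y, z] in m, in the coordinates of the camera as it stood for that picture, good to about 4 mm: a listed point, or the origin of a listed thing).
The state is a dict: "time": time; "qpos": joint angles; "joint_vel": joint speeds; "joint_efforts": joint torques, N m; "eef_pos": TCP position; "eef_rot": TCP orientation; "contact_force": force on the tool from outside, world axes, zero at the start; "wrist_torque": the same for the moment, N m; "finger_gap": opening from 0.0 (shut) to 1.0 (fully open); "gripper_force": force on a finger pad.
Only numpy, scipy, OpenCV 4.12 (cv2) and the standard library are available. Lean on these libraries where they do the work, as an engineer would, in place of code of your own. Each camera call takes 0.05 s, during which the arm holds its last target. There are 200 camera calls.

## Working session

There is one attempt and no reset: what is moved stays moved. The work goes in short steps, Python scripts to look and compute and a tool call to move; the robot and the scene stay as the last step left them, time stands still between calls to the robot, and variables do not carry over. Pictures are saved under pics/ and viewed, at most 10 in all, crops included, and the job is handed in when it is done.

Besides the shell and the picture viewer there is one more tool, called as a command line: name --argument value ..., lists and objects as JSON in quotes. servo_tool: Moves the arm, as the interface text tells. Its arguments: {"type":"object","properties":{"delta_pos":{"type":"array"},"dr":{"type":"array"},"claw":{"type":"array"}},"required":["delta_pos","dr","claw"]}

```bash
mkdir -p pics; cat > h.py <<'E'
import numpy as np,cv2
from station import arm
from scipy.spatial.transform import Rotation as Ro
def look(c,fn=None):
    k=arm.calibration(c); im=arm.grab_frame(c)
    if fn: cv2.imwrite('pics/'+fn,im)
    return k
def W(k,p): return np.array(k['R']).T@(np.array(p)-np.array(k['t']))
P=[f'{n}_pad' for n in('front_left','front_right','back_left','back_right','left_end','right_end')]
E
python3 - <<'E'
from h import *
np.set_printoptions(precision=4,suppress=True)
print(arm.sense())
for c in('top','scene'):
    k=look(c,c+'.png')
    for n in ['parts_box','brass_tin','sheave']+P:
        for d in arm.tip_of(c,n)[:2]: print(c,n,W(k,d['at']),d['conf'])
E
```

```text
{'time': 0.0, 'qpos': array([-1.3651,  0.2458,  1.559 , -0.    ,  1.3387, -0.1741]), 'joint_vel': array([ 0.0002, -0.0012,  0.0005,  0.0011,  0.001 ,  0.0011]), 'joint_efforts': array([ -0.0018, -41.5841, -31.4599,   0.0684,   0.0333,  -0.0001]), 'eef_pos': array([ 0.2408, -0.6031,  0.2044]), 'eef_rot': array([-3.0832, -0.5926,  0.0001]), 'contact_force': array([-0.2136, -0.9724, -0.1474]), 'wrist_torque': array([-0.0317,  0.044 , -0.0208]), 'gripper_force': 0.0, 'finger_gap': 0.9999238980317887}
top parts_box [0.5626 0.0877 0.108 ] 0.85
top parts_box [0.6045 0.0764 0.1767] 0.37
top brass_tin [0.568  0.2482 0.1138] 0.91
top sheave [ 0.5679 -0.1581  0.1126] 0.67
top front_left_pad [0.5431 0.1288 0.1677] 0.67
top front_left_pad [0.598  0.1261 0.1759] 0.5
top front_right_pad [0.5167 0.094  0.1683] 0.61
top back_left_pad [0.6078 0.0744 0.1743] 0.46
top back_left_pad [0.5272 0.0393 0.1723] 0.45
top back_right_pad [0.5807 0.0449 0.1754] 0.43
top left_end_pad [0.5965 0.1269 0.1726] 0.52
top left_end_pad [0.526  0.0396 0.1703] 0.34
scene parts_box [0.5598 0.0885 0.1087] 0.88
scene brass_tin [0.602  0.132  0.1703] 0.46
scene sheave [ 0.5698 -0.154   0.1077] 0.58
scene sheave [0.5818 0.0459 0.1707] 0.44
scene front_left_pad [0.5472 0.1262 0.1704] 0.63
scene front_right_pad [0.5206 0.0976 0.1706] 0.5
scene back_left_pad [0.5168 0.0984 0.1714] 0.67
scene back_left_pad [0.5582 0.0882 0.1058] 0.49
scene back_right_pad [0.5814 0.0461 0.1703] 0.5
scene left_end_pad [0.5986 0.1296 0.1734] 0.42
scene right_end_pad [0.5243 0.0458 0.1732] 0.54
scene right_end_pad [0.5669 0.2432 0.1087] 0.33
```

View pics/top.png

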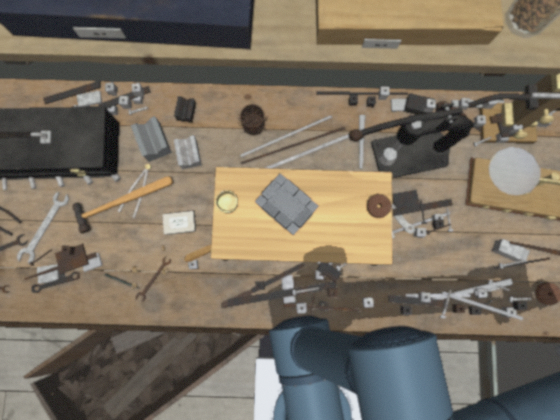

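```bash
python3 - <<'E'
from h import *
c=np.array([.5612,.0881]);L=np.array([[-43,21],[-43,-21],[43,21],[43,-21],[0,59],[0,-59]])/1e3
M=np.array([[.545,.1275],[.5187,.0958],[.6078,.0744],[.581,.0455],[.5975,.128],[.525,.0430]])
use=[0,1,3,4,5]
A=L[use]-L[use].mean(0);B=M[use]-M[use].mean(0)
th=np.arctan2((A[:,0]*B[:,1]-A[:,1]*B[:,0]).sum(),(A*B).sum())
R=np.array([[np.cos(th),-np.sin(th)],[np.sin(th),np.cos(th)]])
cc=M[use].mean(0)-R@L[use].mean(0)
print(np.degrees(th),cc,(L@R.T+cc).round(4),M)
k=arm.calibration('top')
for p in (L@R.T+cc):
    q=np.array(k['R'])@np.array([*p,.171])+k['t'];print(q[:2]/q[2]*[k['fx'],k['fy']]+[k['cx'],k['cy']])
s=arm.sense();print(Ro.from_rotvec(s['eef_rot']).as_matrix().round(3))
E
```

```text
-40.16364216469887 [0.56272105 0.0856229 ] [[0.5434 0.1294]
 [0.5163 0.0973]
 [0.6091 0.0739]
 [0.582  0.0418]
 [0.6008 0.1307]
 [0.5247 0.0405]] [[0.545  0.1275]
 [0.5187 0.0958]
 [0.6078 0.0744]
 [0.581  0.0455]
 [0.5975 0.128 ]
 [0.525  0.043 ]]
[269.07375844 209.41057088]
[281.4244526  220.28154387]
[291.41309403 184.71800279]
[303.73989479 195.39623457]
[269.21169073 187.33289265]
[303.87899037 217.60336202]
[[ 0.929  0.371 -0.   ]
 [ 0.371 -0.929  0.   ]
 [-0.    -0.    -1.   ]]
```

servo_tool --delta_pos '[[0, 0, -1.5], [0, 0, -1.5], [0, 0, -1.5], [0, 0, -1.5], [3, -0.8, 0], [3, -0.8, 0], [3, -0.8, 0], [3, -0.8, 0], [3, -0.8, 0], [3, -0.8, 0], [3, -0.8, 0], [3, -0.8, 0]]' --dr '[[0, 0, -7], [0, 0, -7], [0, 0, -7], [0, 0, -7], [0, 0, 0], [0, 0, 0], [0, 0, 0], [0, 0, 0], [0, 0, 0], [0, 0, 0], [0, 0, 0], [0, 0, 0]]' --claw '[1, 1, 1, 1, 1, 1, 1, 1, 1, 1, 1, 1]'

```text
time: 2.2
eef_pos: [0.3475, -0.378, 0.2656]
eef_rot: [2.85, 1.321, 0.0]
contact_force: [0.4, 0.3, 0.1]
finger_gap: 0.022
gripper_force: 0.0
```

servo_tool --delta_pos '[[3, -0.8, 0], [3, -0.8, 0], [3, -0.8, 0], [3, -0.8, 0], [3, -0.8, 0], [3, -0.8, 0], [3, -0.8, 0], [3, -0.8, 0], [3, -0.8, 0], [3, -0.8, 0], [3, -0.8, 0], [3, -0.8, 0]]' --dr '[[0, 0, 0], [0, 0, 0], [0, 0, 0], [0, 0, 0], [0, 0, 0], [0, 0, 0], [0, 0, 0], [0, 0, 0], [0, 0, 0], [0, 0, 0], [0, 0, 0], [0, 0, 0]]' --claw '[1, 1, 1, 1, 1, 1, 1, 1, 1, 1, 1, 1]'

```text
time: 3.4
eef_pos: [0.5069, -0.0411, 0.2657]
eef_rot: [2.85, 1.322, 0.001]
contact_force: [0.3, -0.1, -0.4]
finger_gap: 0.006
gripper_force: 0.0
```

```bash
python3 - <<'E'
from h import *
np.set_printoptions(precision=4,suppress=True)
s=arm.sense();print(s['eef_pos'],Ro.from_rotvec(s['eef_rot']).as_matrix())
k=look('wrist','w1.png')
for n in ['parts_box']+P:
    for d in arm.tip_of('wrist',n)[:2]: print(n,W(k,d['at']),d['conf'])
im=cv2.imread('pics/w1.png')
th=np.radians(-40.2);R=np.array([[np.cos(th),-np.sin(th)],[np.sin(th),np.cos(th)]])
for p in [[-.05,-.066],[-.05,.066],[.05,.066],[.05,-.066],[-.043,.021],[-.043,-.021],[.043,.021],[.043,-.021],[0,.059],[0,-.059]]:
    q=np.array(k['R'])@np.array([*(R@p+[.5625,.0865]),.169])+k['t'];u=q[:2]/q[2]*[k['fx'],k['fy']]+[k['cx'],k['cy']]
    cv2.circle(im,tuple(int(v) for v in u),3,(0,0,255),-1)
cv2.imwrite('pics/w1a.png',im)
E
```

```text
[ 0.5069 -0.0411  0.2657] [[ 0.6459  0.7634  0.0005]
 [ 0.7634 -0.6459 -0.0002]
 [ 0.0002  0.0005 -1.    ]]
parts_box [0.5583 0.0885 0.1112] 0.78
front_left_pad [0.5426 0.1278 0.1669] 0.87
front_right_pad [0.5133 0.0916 0.1709] 0.66
back_left_pad [0.601  0.079  0.1688] 0.57
back_right_pad [0.5767 0.0444 0.1755] 0.85
right_end_pad [0.5213 0.0395 0.1722] 0.67
```

View pics/w1a.png

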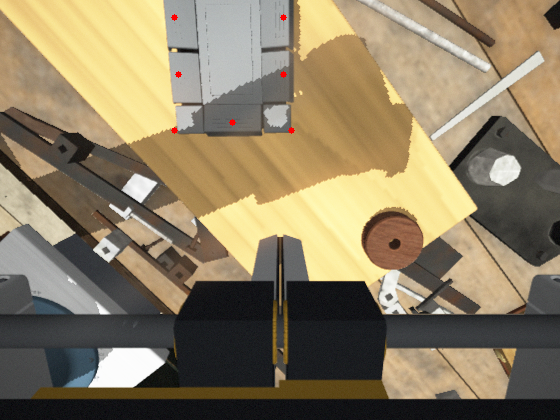

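servo_tool --delta_pos '[[3, 0.1, 0], [3, 0.1, 0], [3, 0.1, 2], [2.2, 0.1, 2], [0, 0, 2], [0, 0, 2], [0, 0, 0.3], [0, 0, 0.2], [0, 0, 0.2], [0, 0, 0.2]]' --dr '[[0, 0, 0], [0, 0, 0], [0, 0, 0], [0, 0, 0], [0, 0, 0], [0, 0, 0], [0, 0, 0], [0, 0, 0], [0, 0, 0], [0, 0, 0]]' --claw '[1, 1, 1, 1, 1, 1, 1, 1, 1, 1]'

```text
time: 4.8
eef_pos: [0.5826, 0.0402, 0.1777]
eef_rot: [2.849, 1.32, 0.003]
contact_force: [0.6, -0.1, -0.3]
finger_gap: 0.005
gripper_force: 0.0
```

servo_tool --delta_pos '[[0, 0, 0.2], [0, 0, 0.2], [0, 0, 0.2], [0, 0, 0.2], [0, 0, 0.1]]' --dr '[[0, 0, 0], [0, 0, 0], [0, 0, 0], [0, 0, 0], [0, 0, 0]]' --claw '[1, 1, 1, 1, 1]'

```text
time: 5.3
eef_pos: [0.5814, 0.0408, 0.1668]
eef_rot: [-2.849, -1.321, 0.001]
contact_force: [-0.1, -0.4, -0.3]
finger_gap: 0.005
gripper_force: 0.0
```

servo_tool --delta_pos '[[0, 0, 0.1], [0, 0, 0.1]]' --dr '[[0, 0, 0], [0, 0, 0]]' --claw '[1, 1]'

```text
time: 5.5
eef_pos: [0.5815, 0.0408, 0.1661]
eef_rot: [-2.849, -1.322, 0.002]
contact_force: [-5.4, 0.9, 9.8]
finger_gap: 0.003
gripper_force: 4.9
```

servo_tool --delta_pos '[[0, 0, -1.0], [0, 0, -1.0], [2.1, 0, 0], [2.1, 0, 0], [0, 0, 0.5], [0, 0, 0.5], [0, 0, 0.2], [0, 0, 0.2], [0, 0, 0.2], [0, 0, 0.2], [0, 0, 0.2], [0, 0, 0]]' --dr '[[0, 0, 0], [0, 0, 0], [0, 0, 0], [0, 0, 0], [0, 0, 0], [0, 0, 0], [0, 0, 0], [0, 0, 0], [0, 0, 0], [0, 0, 0], [0, 0, 0], [0, 0, 0]]' --claw '[1, 1, 1, 1, 1, 1, 1, 1, 1, 1, 1, 1]'

```text
time: 6.7
eef_pos: [0.6087, 0.0725, 0.1662]
eef_rot: [-2.85, -1.322, 0.002]
contact_force: [-2.7, 0.1, 5.2]
finger_gap: 0.004
gripper_force: 3.1
```

servo_tool --delta_pos '[[0, 0, -1.0], [0, 0, -1.0], [2.0, -2.2, 0], [2.0, -2.2, 0], [0, 0, 0.5], [0, 0, 0.5], [0, 0, 0.2], [0, 0, 0.2], [0, 0, 0.2], [0, 0, 0.2], [0, 0, 0.2], [0, 0, 0]]' --dr '[[0, 0, 0], [0, 0, 0], [0, 0, 0], [0, 0, 0], [0, 0, 0], [0, 0, 0], [0, 0, 0], [0, 0, 0], [0, 0, 0], [0, 0, 0], [0, 0, 0], [0, 0, 0]]' --claw '[1, 1, 1, 1, 1, 1, 1, 1, 1, 1, 1, 1]'

```text
time: 7.9
eef_pos: [0.6013, 0.1309, 0.1662]
eef_rot: [2.849, 1.321, -0.001]
contact_force: [-3.3, -0.3, 6.3]
finger_gap: 0.004
gripper_force: 3.0
```

servo_tool --delta_pos '[[0, 0, -1.0], [0, 0, -1.0], [-2.0, -2.2, 0], [-2.0, -2.2, 0], [0, 0, 0.5], [0, 0, 0.5], [0, 0, 0.2], [0, 0, 0.2], [0, 0, 0.2], [0, 0, 0.2], [0, 0, 0.2], [0, 0, 0]]' --dr '[[0, 0, 0], [0, 0, 0], [0, 0, 0], [0, 0, 0], [0, 0, 0], [0, 0, 0], [0, 0, 0], [0, 0, 0], [0, 0, 0], [0, 0, 0], [0, 0, 0], [0, 0, 0]]' --claw '[1, 1, 1, 1, 1, 1, 1, 1, 1, 1, 1, 1]'

```text
time: 9.1
eef_pos: [0.5425, 0.1295, 0.1663]
eef_rot: [2.85, 1.322, 0.001]
contact_force: [-1.9, 1.0, 5.0]
finger_gap: 0.008
gripper_force: 2.7
```

servo_tool --delta_pos '[[0, 0, -1.0], [0, 0, -1.0], [-2.1, 0, 0], [-2.1, 0, 0], [0, 0, 0.5], [0, 0, 0.5], [0, 0, 0.2], [0, 0, 0.2], [0, 0, 0.2], [0, 0, 0.2], [0, 0, 0.2], [0, 0, 0]]' --dr '[[0, 0, 0], [0, 0, 0], [0, 0, 0], [0, 0, 0], [0, 0, 0], [0, 0, 0], [0, 0, 0], [0, 0, 0], [0, 0, 0], [0, 0, 0], [0, 0, 0], [0, 0, 0]]' --claw '[1, 1, 1, 1, 1, 1, 1, 1, 1, 1, 1, 1]'

```text
time: 10.3
eef_pos: [0.515, 0.0978, 0.1663]
eef_rot: [-2.85, -1.322, -0.0]
contact_force: [-1.8, 0.2, 5.5]
finger_gap: -0.0
gripper_force: 3.1
```

servo_tool --delta_pos '[[0, 0, -1.0], [0, 0, -1.0], [-2.0, 2.1, 0], [-2.0, 2.1, 0], [0, 0, 0.5], [0, 0, 0.5], [0, 0, 0.2], [0, 0, 0.2], [0, 0, 0.2], [0, 0, 0.2], [0, 0, 0.2], [0, 0, 0]]' --dr '[[0, 0, 0], [0, 0, 0], [0, 0, 0], [0, 0, 0], [0, 0, 0], [0, 0, 0], [0, 0, 0], [0, 0, 0], [0, 0, 0], [0, 0, 0], [0, 0, 0], [0, 0, 0]]' --claw '[1, 1, 1, 1, 1, 1, 1, 1, 1, 1, 1, 1]'

```text
time: 11.5
eef_pos: [0.5208, 0.0405, 0.1662]
eef_rot: [-2.849, -1.322, 0.0]
contact_force: [-3.4, 0.6, 6.3]
finger_gap: 0.007
gripper_force: 3.2
```

servo_tool --delta_pos '[[0, 0, -2], [0, 0, -3], [-3, 0, -3], [-3, 0, -2], [-3, 0, -1], [0, 0, 0]]' --dr '[[0, 0, 0], [0, 0, 0], [0, 0, 0], [0, 0, 0], [0, 0, 0], [0, 0, 0]]' --claw '[1, 1, 1, 1, 1, 1]'

```text
time: 12.1
eef_pos: [0.4625, -0.0304, 0.2773]
eef_rot: [2.849, 1.317, 0.004]
contact_force: [0.3, -0.0, -1.5]
finger_gap: 0.005
gripper_force: 0.0
```

```bash
python3 - <<'E'
from h import *
k=look('wrist','w2.png');k2=look('scene','s2.png')
im=cv2.imread('pics/w2.png');im2=cv2.imread('pics/s2.png')
q=np.array(k2['R'])@np.array([.561,.087,.15])+k2['t'];u,v=(q[:2]/q[2]*[k2['fx'],k2['fy']]+[k2['cx'],k2['cy']]).astype(int)
u=max(u,60);v=max(v,50)
c=cv2.resize(im2[v-45:v+45,u-60:u+60],(400,300),interpolation=3)
cv2.imwrite('pics/m2.png',np.hstack([cv2.resize(im,(400,300)),c]))
for n in ['parts_box']:
    for d in arm.tip_of('wrist',n)[:1]: print(n,W(k,d['at']),d['conf'])
E
```

```text
parts_box [0.55966856 0.08701335 0.10827238] 0.68
```

View pics/m2.png

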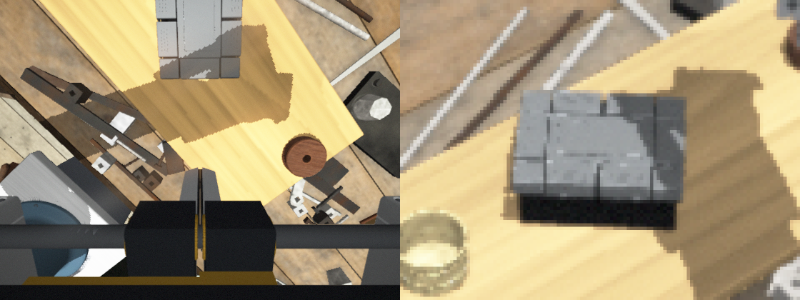

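The left half (wrist view) and right half (scene crop around 600,150) show the lid flat all round. The box hasn't moved, and the arm is clear of it.

```bash
python3 -c "
from station import arm
print(arm.close_job())"
```

```text
the job is handed in; nothing more can be done
None
```

I pressed all six rim sections down to the shut height (about 0.166 m) with readings of at most 10 N; the last pictures show the lid flat and the box where it was, and I've handed the job in, though it returned no verdict.

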